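# Reverse the ratchet of the pellet press and clamp the die

### The arm

A 6-joint arm with a two-finger parallel gripper is mounted at the origin on a cart in front of the work surface, level with it; the furniture and walls round the work are solid. World frame = base frame: x ahead of the robot, y to its left, z up, the work surface at z = 0. Lengths are in m, angles in degrees, forces in N, time in s.
With the tool pointing down it reaches from about 0.25 to 0.775 m from the base axis. Payload 8.9 kg.
Tool frame: the origin (TCP) lies midway between the tips of the shut fingers; the grasp point (between the pads) lies 19 mm behind it; z points along the fingers, y is the line along which they close (so a half turn about z gives the same grasp; the last joint's range is limited). The gripper opens to 85 mm and grips with 20 to 120 N. Pads are 22 mm wide; open, the fingers measure 114 mm over their backs; the gripper's body (76 mm by 85 mm) begins 54 mm behind the grasp point. The pads swing forward as they close: fully open they stand 13 mm farther back than shut.
Start: joints at [-83.726, 16.656, -8.789, 64.555, 0, 82.019], TCP at [0.129, -0.509, 0.231] pointing down, gripper open.
Joint ranges: [-144.48, 144.48], [-52.06, 99.96], [-74.48, 78.29], [-112.23, 115.85], [-86.99, 84.42], [-180, 180]. Speed limits (degrees/s): [127.2, 127.2, 159.86, 180, 180, 180].

### API

Orientations are given as a 3x3 rotation matrix whose columns are the frame's x, y, z axes.
In Python, from plant import robot gives the robot as it stands. The module is installed in compiled form; this text tells all that it offers. Calls block until the motion is done:
- robot.move_ptp(position, orientation): joint-space move of the TCP to a pose.
- robot.line_to(position, rotation=None, feed=0.15, until_force=None): straight line of the TCP; rotation=None keeps the orientation; feed is the mean speed in m/s. With until_force (N) it stops when the force on the tool has changed by that much, and returns True; else False.
- robot.movej(angles): joint-space move.
- robot.ungrasp() and robot.clamp(): open the fingers fully, or close them until they stop; the grip force is fixed at half the most.
- robot.pause(seconds).
- robot.inverse_kinematics(position, orientation): joint angles nearest the present ones, or None.
- robot.capture(name): name is "scene" or "top"; returns a dict with "img" (420x560x3 uint8, red, green, blue), "intrinsics" (3x3 intrinsics, pixels), "view" (4x4, takes a point from world to camera coordinates). Camera axes: x right, y up, looking along -z (the intrinsics and any distortion apply to the point x, -y, -z); pixel columns grow to the right and rows downward; lengths in m; the calibration is good to about 2 mm. A picture is of the moment at which its call begins. There is no depth.
A pose or a line that the arm cannot do raises robot.MotionError and nothing moves.
- robot.hand_in(): hands the job in; it is judged then, once.
Readings, each from a call of its own:
- robot.current_time_s(): time.
- robot.current_qpos(): joint angles.
- robot.current_joint_vel(): joint speeds.
- robot.current_joint_torque(): joint torques, N m.
- robot.current_tcp_pos(): TCP position.
- robot.current_tcp_rot(): TCP orientation.
- robot.current_contact_force(): force on the tool from outside, world axes, zero at the start.
- robot.current_moment(): the same for the moment, N m.
- robot.current_opening(): opening from 0.0 (shut) to 1.0 (fully open).
- robot.current_finger_force(): force on a finger pad.
Only numpy, scipy, OpenCV 4.12 (cv2) and the standard library are available. Lean on these libraries where they do the work, as an engineer would, in place of code of your own. Each camera call takes 0.05 s, during which the arm holds its last target. There are 200 camera calls.

### The job

The ratchet of the small bench press is set to loosen. Flip the tab on top of its ratchet head over to the tightening side, then work the handle to and fro (clockwise from above is the driving stroke) until the ram foot is down on the steel die and the slowly moving grip pushes back with about 12 N on the driving stroke, staying below 15 N, which would crack the pellet. Let go and leave the die clamped where it stands and the other things on the bench where they are.

Things in the scene. Friction and masses are not known exactly. Their poses are not given: they have to be found in the camera images.
- press: Fixed bench pellet press: grey base 150 x 150 x 18 mm, columns at its y = +-55 mm, grey crosshead 44 x 146 mm (top at 154 mm), on it a ratchet head with a handle. Origin: centre of the underside, on the vertical spindle axis. The screw spindle is self-locking: 1 rad clockwise lowers the ram 8 mm, and it stays where it is left.
- handle (a joint): Ratchet handle, turns about the spindle axis. 0: points along the press's own -x; grows clockwise seen from above (tightening). Hard stops at -0.65 and +0.65 rad: do not take one for a clamped die, turn back 0.05 rad before. Free-wheeling takes 1 to 2 N at the grip. 16 teeth: up to 0.4 rad of a driving stroke may pass before it takes hold.
- handle_grip (a point): Middle of the upright round black grip on the handle: 22 mm thick, 60 mm tall, 140 mm from the spindle axis, 206 mm above the worktop. x outward along the handle, z up. Does not spin; may be pinched from above and swung. Driving slowly takes 8 N with the ram free, then 0.26 N more per mm once the foot presses: about 10 N at 40 N clamping force, 12 N at 75 to 110 N. At rest the reading sinks by some N.
- pawl (a joint): Direction tab of the ratchet, turns on a vertical pin on the handle 54 mm from the spindle axis and points back to the axis. -0.42: loosening side (only anticlockwise strokes drive); +0.42: tightening side (only clockwise strokes drive). Seen from the grip looking to the spindle, + is right. Snaps over past the middle; 2 N moves it. A tooth may hold it at 0.25 until the handle next moves; that is as good.
- pawl_tab (a point): Middle of the upright steel thumb tab: round pin 10 mm thick, 28 mm tall (14 mm above and below this point), 205 mm above the worktop, 38 mm from its pivot pin; x points from the tab to the pivot, z up. It travels 31 mm from side to side.
- ram_foot: Sprung steel foot under the ram, 36 mm disc, 13 mm thick; origin: centre of its underside, z up. It hangs 8 to 17 mm over the die at the start and goes down as the spindle is driven clockwise, 2 to 4 strokes in all. Its stiff spring (80 N per mm) is hidden in it, so the clamping force cannot be seen, only felt at the grip.
- die: Loose steel pellet die standing on the round anvil in the press: 44 mm body with a 24 mm plunger on top, 45 mm tall in all; origin: centre of its underside, 26 mm above the worktop. Not to be handled.
- beaker: Bystander: small glass beaker, 53 mm wide, 70 mm tall; origin: centre of its underside.
- petri: Bystander: petri dish, 60 mm wide, 16 mm tall; origin: centre of its underside.
- amber_bottle: Bystander: brown reagent bottle with a black cap, 56 mm wide, 112 mm tall; origin: centre of its underside.
- cuvette_case: Bystander: dark cuvette case, 57 x 105 x 27 mm; origin: centre of its underside.
- timer: Bystander: bench timer, 62 x 62 x 19 mm; origin: centre of its underside.
- stapler: Bystander: desk stapler, 130 x 36 x 48 mm; origin: centre of its underside.
- mouse_far: Bystander: black computer mouse on its mat, 110 x 62 x 39 mm; origin: centre of its underside.
- pen_blue: Bystander: pen lying on the bench, 145 x 11 x 9 mm; origin: centre of its underside.

How it is judged (in metres and radians):
On the way, in this order (a step that is already met when the one before it is completed fails the run):
1. the direction tab is flipped over to the tightening side, the foot still clear of the die (value of joint pawl above 0.2 rad and contact force between ram_foot and die below 1 N), for 0.2 s.
2. the ram foot is driven down on to the die (contact force between ram_foot and die above 5 N), for 0.1 s.
At the end, for the whole second after the job is handed in: The ram foot clamps the die with 30 to 150 N (12 N at the grip gives 75 to 110 N), the direction tab is on the tightening side, and the die stands at rest on the anvil within 8 mm of where it was (contact force between ram_foot and die between 30 and 150 N and value of joint pawl above 0.2 rad and linear speed of die below 0.01 m/s and distance of die from where it was at the start of the episode below 0.008 m and z of die in the frame of press below 0.032 m); the robot touches nothing.
It fails at once if the die is clamped with more than 150 N (contact force between ram_foot and die above 150 N).
It fails at once if the die is shifted or knocked over (distance of die from where it was at the start of the episode above 0.012 m or angle between die's own z axis and vertical above 0.2 rad).
It fails at once if a bystander is pushed aside (distance of any of beaker, petri, amber_bottle, cuvette_case, timer, stapler, mouse_far, pen_blue from where it was at the start of the episode above 0.03 m).
It also fails if it takes over 72 s, if anything falls off the work surface, if the arm or the gripper's body presses on something with over 40 N, if the wrist force passes 120 N, or if a joint passes its speed limit or range.

## Working session

There is one attempt and no reset: what is moved stays moved. The work goes in short steps, each a Python script; the robot and the scene stay as the last script left them, time stands still between calls to the robot, and variables do not carry over. Pictures are saved under pics/ and viewed, at most 10 in all, crops included, and the job is handed in when it is done.

```bash
mkdir -p pics
python3 - <<'E'
from plant import robot
import cv2,numpy as np
for n in("scene","top"):
    c=robot.capture(n); cv2.imwrite(f"pics/{n}0.png",c["img"][:,:,::-1]); np.savez(f"{n}0.npz",**c)
    print(n,c["intrinsics"].tolist(),np.round(c["view"],4).tolist(),[k for k in c])
print(robot.current_time_s(),robot.current_tcp_rot())
E
```

```text
scene [[466.8340614967964, 0.0, 277.6781778670794], [0.0, 466.8340614967964, 209.41313507309542], [0.0, 0.0, 1.0]] [[-0.5523, -0.8336, 0.0006, 0.3117], [0.4934, -0.3263, 0.8063, -0.3579], [-0.672, 0.4456, 0.5915, -1.0035], [0.0, 0.0, 0.0, 1.0]] ['img', 'intrinsics', 'view']
top [[514.2027455552685, 0.0, 274.79976856831524], [0.0, 514.2027455552685, 205.9778038072311], [0.0, 0.0, 1.0]] [[0.0188, -0.9998, 0.0035, -0.0212], [0.994, 0.019, 0.1077, -0.5574], [-0.1078, 0.0014, 0.9942, -1.4893], [0.0, 0.0, 0.0, 1.0]] ['img', 'intrinsics', 'view']
0.1 [[ 9.69203986e-01  2.46259241e-01 -1.38639525e-04]
 [ 2.46259240e-01 -9.69203359e-01  1.11183943e-03]
 [ 1.39430840e-04 -1.11174047e-03 -9.99999372e-01]]
```

View pics/scene0.png

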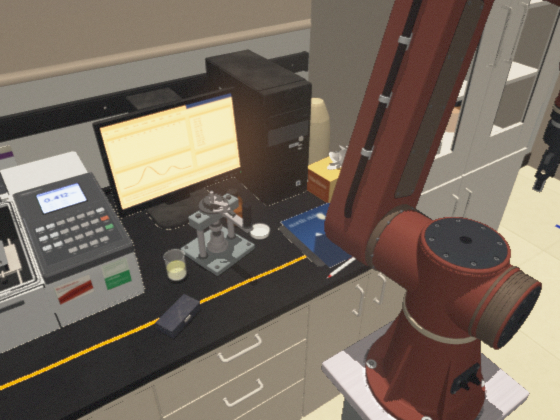

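View pics/top0.png

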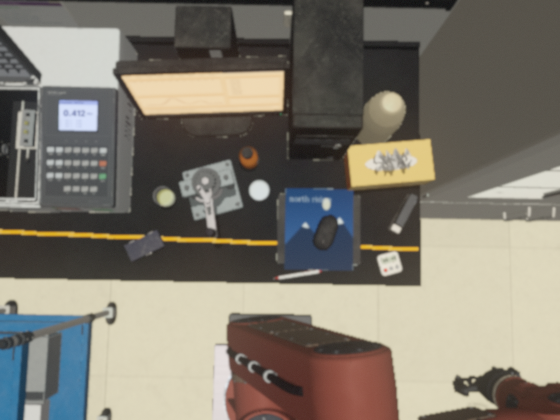

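The scene view shows the press at about (218,235). The top view shows it at about (210,190), with the handle pointing toward the robot to about (211,230). I'll enlarge both crops next.

Run:
```python
import cv2,numpy as np
a=cv2.imread("pics/scene0.png")[180:280,165:280]; b=cv2.imread("pics/top0.png")[145:245,165:265]
a=cv2.resize(a,(460,400),interpolation=cv2.INTER_CUBIC); b=cv2.resize(b,(340,340),interpolation=cv2.INTER_CUBIC)
b=cv2.copyMakeBorder(b,0,60,0,0,cv2.BORDER_CONSTANT)
a=cv2.convertScaleAbs(np.hstack([a,b]),alpha=1.4)
cv2.imwrite("pics/crop0.png",a)
```

```text
(no output)
```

View pics/crop0.png

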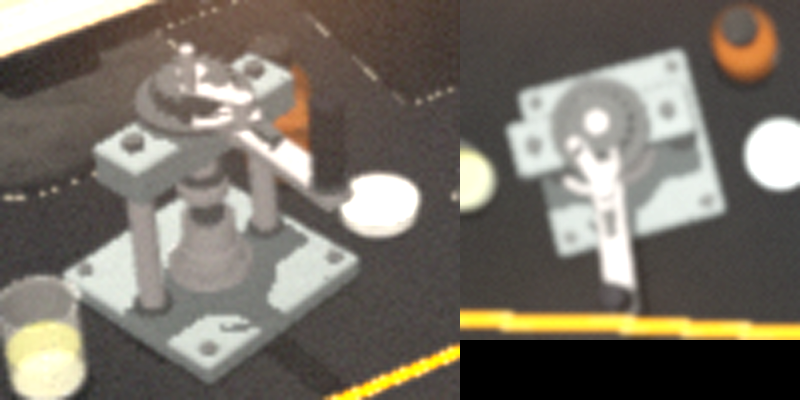

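The crop shows the spindle knob, the tab to the left of the handle (the loosening side, towards +y) and the black grip. I'll triangulate these points and measure the base.

```bash
cat > h.py <<'E'
import numpy as np
C={n:np.load(f"{n}0.npz") for n in("scene","top")}
def ray(n,u,v):
    c=C[n];K=c["intrinsics"];V=c["view"];R=V[:3,:3]
    d=np.linalg.solve(K,[u,v,1]);d=R.T@(d*[1,-1,-1]);o=-R.T@V[:3,3];return o,d/np.linalg.norm(d)
def plane(n,u,v,z):
    o,d=ray(n,u,v);return o+d*(z-o[2])/d[2]
def tri(p,q):
    o1,d1=ray("scene",*p);o2,d2=ray("top",*q)
    s=np.linalg.lstsq(np.c_[d1,-d2],o2-o1,rcond=None)[0]
    a,b=o1+s[0]*d1,o2+s[1]*d2;return (a+b)/2,np.linalg.norm(a-b)
def proj(n,X):
    c=C[n];p=c["view"][:3,:3]@X+c["view"][:3,3];p=c["intrinsics"]@(p*[1,-1,-1]);return p[:2]/p[2]
E
python3 - <<'E'
from h import *
np.set_printoptions(precision=4,suppress=True)
S=lambda x,y:(x/4+165,y/4+180); T=lambda x,y:((x-460)/3.4+165,y/3.4+145)
print("knob",*tri(S(186,47),T(596,122)))
print("grip top",*tri(S(330,108),T(617,293)))
c=[plane("top",*T(*p),.018) for p in((519,92),(683,48),(725,210),(560,255))]
c=np.array(c);print(c,c.mean(0))
e=[c[0]-c[3],c[1]-c[2]];print("edge",[np.linalg.norm(c[i]-c[i-1]) for i in range(4)],[np.degrees(np.arctan2(v[1],v[0])) for v in e])
c2=np.array([plane("scene",*S(*p),.018) for p in((68,272),(210,372),(357,262))]);print(c2)
g=plane("top",*T(617,293),.236);t=plane("top",*T(573,143),.219);print("grip z.236",g,"tab z.219",t)
sp=plane("top",*T(596,122),.235);print("spindle",sp,"r",np.linalg.norm((g-sp)[:2]))
a=(proj("scene",t)-[165,180])*4;print("tab predicted in scene crop",a)
for z in(.206,.236,.176): print((proj("scene",np.r_[g[:2],z])-[165,180])*4)
E
```

```text
knob [0.6034 0.1768 0.2025] 0.005578156506552577
grip top [0.4684 0.1508 0.2256] 0.000656555426305877
[[0.656  0.2684 0.018 ]
 [0.6982 0.1249 0.018 ]
 [0.5548 0.0841 0.018 ]
 [0.5126 0.2271 0.018 ]] [0.6054 0.1761 0.018 ]
edge [np.float64(0.14921194116842698), np.float64(0.14952860010686447), np.float64(0.14905082408726703), np.float64(0.1490997455160641)] [np.float64(16.05218299641388), np.float64(15.886915017860446)]
[[0.6514 0.265  0.018 ]
 [0.5071 0.2285 0.018 ]
 [0.5486 0.0901 0.018 ]]
grip z.236 [0.468  0.1498 0.236 ] tab z.219 [0.5828 0.1891 0.219 ]
spindle [0.5968 0.1699 0.235 ] r 0.13041212590119927
tab predicted in scene crop [185.6358  47.345 ]
[332.4365 133.9042]
[330.5777  93.5294]
[334.2378 173.0297]
```

```bash
cat >> h.py <<'E'
SP=np.array([.605,.176]); YAW=np.radians(16.)
def frame(a):  # handle angle -> outward, right(clockwise) unit
    f=np.pi+YAW-a; h=np.array([np.cos(f),np.sin(f)]); return h,np.array([h[1],-h[0]])
def rotm(x,a=None):
    x=np.r_[x,0.];z=np.array([0,0,-1.]);return np.c_[x,np.cross(z,x),z]
E
python3 - <<'E'
from h import *
from plant import robot
import cv2
np.set_printoptions(precision=3,suppress=True)
S=lambda x,y:(x/4+165,y/4+180); T=lambda x,y:((x-460)/3.4+165,y/3.4+145)
print("tab",*tri(S(186,47),T(573,143)))
h,r=frame(.09);print(h,r)
P=lambda rad,lat,z:np.r_[SP+rad*h+lat*r,z]
for x in(r,-r,h,-h): print(robot.inverse_kinematics(P(.026,-.045,.30),rotm(x)))
R=rotm(r)
try: robot.inverse_kinematics(P(.026,-.045,.30),R)
except Exception as e: print(e)
p=robot.current_tcp_pos(); robot.line_to([p[0],p[1],.33]);robot.clamp()
robot.move_ptp(P(.026,-.045,.30),rotm(-r) )
print(robot.current_time_s(),robot.current_tcp_pos(),robot.current_qpos(),robot.current_contact_force())
c=robot.capture("scene");cv2.imwrite("pics/s1.png",cv2.resize(c["img"][100:300,120:320,::-1],(600,600),interpolation=cv2.INTER_CUBIC))
E
```

```text
tab [0.583 0.189 0.219] 0.0001949426494201637
[-0.982 -0.188] [-0.188  0.982]
[ 5.22  24.019 12.237 78.218  0.    84.376]
[  5.22   24.019  12.237  78.218   0.    -95.624]
[ 5.22  24.019 12.237 78.218  0.    -5.624]
[  5.22   24.019  12.237  78.218   0.    174.376]
4.4417 [0.588 0.126 0.3  ] [  5.163  24.017  12.238  78.22   -0.009 -95.6  ] [-0.437  0.355  0.216]
```

View pics/s1.png

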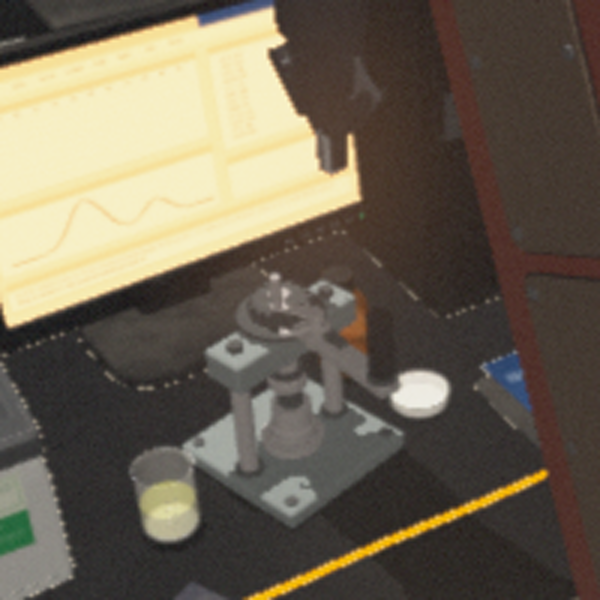

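The picture shows the tool above and to the right of the head, and the tab at about (275,277) in the crop. My `r` is really the driving tangent (+y), so I'll use its opposite as the tab's push direction.

Run:
```python
from h import *
from plant import robot
import cv2
np.set_printoptions(precision=3,suppress=True)
h,t=frame(.09); P=lambda rad,lat,z:np.r_[SP+rad*h-lat*t,z]
robot.line_to(P(.026,-.045,.28)); print(robot.line_to(P(.026,-.045,.204),until_force=5,feed=.08),robot.current_tcp_pos())
f0=robot.current_contact_force()
for l in np.arange(-.040,-.0059,.004):
    robot.line_to(P(.026,l,.204),feed=.03); print(round(l,3),(robot.current_contact_force()-f0)@np.r_[-t,0],robot.current_contact_force()-f0)
robot.line_to(P(.026,-.030,.204),feed=.1);robot.line_to(P(.026,-.030,.29))
robot.line_to(P(.13,-.01,.29)); robot.ungrasp()
print(robot.current_time_s())
c=robot.capture("scene");d=robot.capture("top")
f=lambda a:cv2.resize(a,(400,400),interpolation=cv2.INTER_CUBIC)
cv2.imwrite("pics/s2.png",np.hstack([f(c["img"][180:280,165:265,::-1]),f(d["img"][145:245,165:265,::-1])]))
```

```text
False [0.571 0.215 0.205]
-0.04 -0.4279896436562305 [-0.401  0.359 -1.006]
-0.036 0.009895561353320023 [ 0.34   0.055 -1.115]
-0.032 -1.7603443532284309 [-1.475  1.51  -0.647]
-0.028 -4.161745578730013 [-2.255  3.805 -0.628]
-0.024 -0.8354059762811309 [-1.957  0.476 -1.492]
-0.02 -0.9006303167805606 [-1.231  0.681 -1.333]
-0.016 -0.1416444678071678 [-0.176  0.111 -1.097]
-0.012 -0.19422353411055726 [-0.197  0.16  -1.7  ]
-0.008 0.015122505814187844 [-0.297 -0.072 -0.824]
11.675
```

View pics/s2.png

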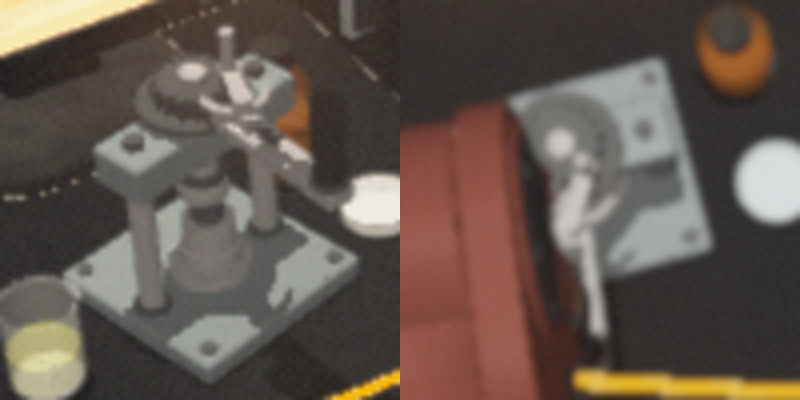

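The tab now stands to the right of the handle, at about (225,35) in the left panel, so it is on the tightening side. The handle hasn't moved. Next I'll pinch the grip and free-wheel back.

```bash
cat >> h.py <<'E'
from plant import robot
def go(a,R=.14,feed=.06,z=.198,**k):
    h,t=frame(a); return robot.line_to(np.r_[SP+R*h,z],rotm(h),feed=feed,**k)
def read(a):
    h,t=frame(a); f=robot.current_contact_force(); p=robot.current_tcp_pos()[:2]-SP
    ang=np.pi+YAW-np.arctan2(p[1],p[0])%(2*np.pi)
    return np.round([robot.current_time_s(),ang,np.hypot(*p),-f[:2]@t,f[:2]@h,f[2]],3)
E
python3 - <<'E'
from h import *
np.set_printoptions(suppress=True)
h,t=frame(.09)
robot.move_ptp(np.r_[SP+.14*h,.29],rotm(h)); print(read(.09))
print(go(.09,feed=.1,until_force=6),read(.09)); robot.clamp(); print(read(.09),robot.current_opening(),robot.current_finger_force())
for a in np.arange(.0,-.31,-.1): go(a); print(a,read(a))
E
```

```text
[13.158  0.09   0.14   0.405  0.132  0.313]
False [14.225  0.09   0.14  -0.35   0.287  0.747]
[14.833  0.091  0.14  -0.48   1.248  4.482] 0.24476793358323023 58.467135429382324
0.0 [15.192 -0.002  0.14  -0.73   0.757  5.533]
-0.1 [15.575 -0.101  0.14   0.851  0.086  6.021]
-0.2 [15.958 -0.201  0.14  -0.739 -0.053  5.236]
-0.30000000000000004 [16.342 -0.302  0.139  0.134 -1.28   6.079]
```

```bash
cat >> h.py <<'E'
def drive(a0,a1,step=.08,thr=10.5,feed=.03):
    for a in np.linspace(a0,a1,int(np.ceil((a1-a0)/step))+1)[1:]:
        f0=read(a)[3]; s=go(a,feed=feed,until_force=max(2.5,thr-f0)); q=read(a); print(s,q)
        if s and f0>2 or q[3]>thr: return True
E
python3 - <<'E'
from h import *
np.set_printoptions(suppress=True)
for a in(-.4,-.5,-.58): go(a); print(a,read(a))
drive(-.58,.57)
E
```

```text
-0.4 [16.725 -0.401  0.139 -0.355 -1.942  5.031]
-0.5 [17.108 -0.502  0.139  1.17  -2.663  3.924]
-0.58 [17.442 -0.582  0.139  0.884 -3.975  5.277]
False [17.95  -0.502  0.139  0.116 -4.837  5.126]
False [18.458 -0.426  0.139  0.076 -4.256  4.965]
False [18.967 -0.349  0.139 -1.138 -4.481  6.158]
False [19.475 -0.274  0.139 -0.083 -5.755  6.094]
False [19.983 -0.2    0.14   1.483 -4.18   5.92 ]
False [20.492 -0.127  0.14   4.704 -3.109  5.841]
False [21.    -0.05   0.14   4.806 -3.043  6.161]
False [21.508  0.027  0.14   3.439 -2.765  8.272]
False [22.017  0.103  0.14   3.957 -1.054  8.365]
False [22.525  0.18   0.14   4.236 -0.967  8.813]
False [23.033  0.256  0.14   3.632 -0.028 10.289]
False [23.542  0.333  0.14   3.793  0.962 10.928]
False [24.05   0.41   0.141  3.663  1.567 11.047]
False [24.558  0.486  0.141  3.548  2.644 11.082]
False [25.067  0.563  0.141  2.447  2.136 13.014]
```

Run:
```python
from h import *
np.set_printoptions(suppress=True)
for a in np.linspace(.56,-.60,9)[1:]: go(a,feed=.1)
print(read(-.6))
drive(-.60,.57,thr=10.3)
```

```text
[27.883 -0.605  0.139  1.026 -5.874  5.615]
False [28.4   -0.522  0.139  0.669 -6.56   5.244]
False [28.917 -0.444  0.139 -0.026 -6.278  6.253]
False [29.433 -0.366  0.139 -0.61  -4.738  5.875]
False [29.95  -0.288  0.14  -1.541 -5.161  6.221]
False [30.467 -0.217  0.14   4.398 -4.641  4.864]
False [30.983 -0.139  0.14   4.628 -3.105  6.411]
False [31.5   -0.061  0.14   3.355 -2.795  6.644]
False [32.017  0.017  0.14   4.378 -1.891  7.363]
False [32.533  0.095  0.14   2.938 -2.145  8.01 ]
False [33.05   0.173  0.14   3.43  -1.003  8.897]
False [33.567  0.251  0.14   3.283 -0.964  9.274]
False [34.083  0.329  0.14   3.62   0.897  9.733]
False [34.6    0.407  0.141  3.288  2.097 12.402]
False [35.117  0.485  0.141  3.726  2.267 11.705]
False [35.633  0.563  0.141  3.261  2.729 12.794]
```

Run:
```python
from h import *
np.set_printoptions(suppress=True)
for a in np.linspace(.56,-.60,9)[1:]: go(a,feed=.12)
go(-.45,feed=.06);go(-.3,feed=.06)
print(read(-.3))
for i in range(30):
    a0=-.3+.05*i
    if a0>.55: break
    if drive(a0,a0+.05,step=.06,thr=10.3) or read(a0)[3]>6: break
```

```text
[39.183 -0.299  0.14   0.315 -4.469  5.218]
False [39.567 -0.254  0.14   2.58  -4.585  6.158]
False [39.95  -0.207  0.14   4.666 -3.998  5.761]
False [40.333 -0.157  0.14   4.166 -3.552  6.466]
False [40.717 -0.107  0.14   4.348 -3.365  6.137]
False [41.1   -0.057  0.14   3.992 -2.295  6.898]
False [41.483 -0.008  0.14   5.259 -2.155  7.434]
False [41.867  0.041  0.14   4.682 -1.562  8.111]
False [42.25   0.09   0.14   5.594 -1.164  8.453]
False [42.633  0.139  0.14   7.194 -0.728  8.849]
```

Run:
```python
from h import *
np.set_printoptions(suppress=True)
def avg(a): 
    v=[]
    for _ in range(8): robot.pause(.03); v.append(read(a)[3])
    return np.mean(v)
a=.15
for i in range(3):
    f=avg(a); print("rest",f); a+=.018
    s=go(a,feed=.02,until_force=max(3,13-f)); print(s,read(a),avg(a))
    if s or avg(a)>8.3: break
```

```text
rest 7.508000000000001
False [43.175  0.156  0.14   7.94  -0.722  9.751] 7.68075
rest 7.5268749999999995
False [44.25   0.174  0.14   8.508  0.022  9.439] 8.014625
rest 8.334
False [45.325  0.191  0.14   7.57  -1.     9.109] 8.75125
```

Rest force is about 4.5 N above the free-ram level, so roughly 12.5 N while moving, and the travel past contact gives about 80–95 N of clamping. I'll release now.

Run:
```python
from h import *
import cv2
robot.ungrasp(); p=robot.current_tcp_pos(); robot.line_to([p[0],p[1],.31],feed=.1)
robot.line_to([p[0]-.12,p[1]-.1,.33]); robot.pause(.5); print(robot.current_contact_force(),robot.current_time_s())
c=robot.capture("scene")
cv2.imwrite("pics/s3.png",cv2.resize(c["img"][160:290,150:280,::-1],(560,560),interpolation=cv2.INTER_CUBIC))
```

```text
[-0.00966673  0.14719403  0.20423218] 49.4667
```

View pics/s3.png

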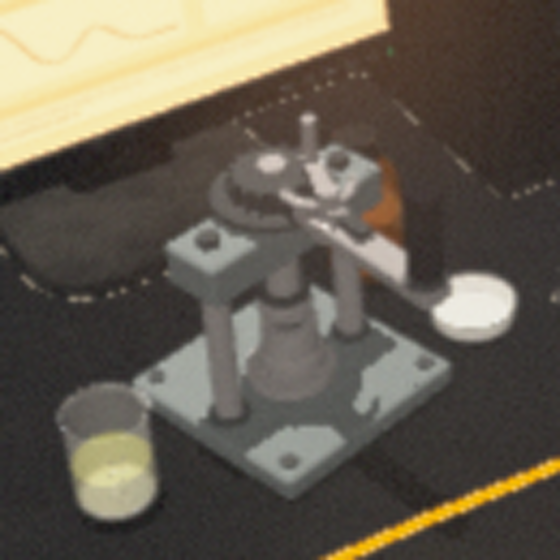

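The foot is down on the die at about (290,315), the tab is on the tightening side at about (308,130), and nothing near the press has shifted.

```bash
python3 -c "
from plant import robot
print(robot.hand_in())"
```

```text
the job is handed in; nothing more can be done
None
```

The job is handed in (no verdict was returned): the tab is on the tightening side, the grip is released, and the die is clamped at an estimated 80–95 N (about 12.5 N moving at the grip, inferred from rest readings and travel past contact), with no shift of the die or nearby items seen in the last picture.

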